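Mirror the desk row into the new rack

TASK

The person at this desk now writes with the other hand: move the tin, the block of sticky notes, the eraser and the battery from the old rack into the new, empty rack in reverse order, so that what stood at the left end of the old row ends at the right end of the new one, and so on, one thing to a compartment. Set each down flat in the middle of its cork pad, let go, and leave the stapler and the tape dispenser where they are.

Things in the scene. Friction and masses are not known exactly. Their poses are not given: they have to be found in the camera images.
- tin: Round sage-green steel tin with its lid on, 57 mm across, 26 mm high, about 70 g, loose. Origin: centre of its underside; z up. Stands at the start in one compartment of the old rack.
- notes: Dark grey square block of sticky notes, 50 x 50 x 20 mm high, about 30 g, loose. Origin: centre of its underside; x and y along its sides, z up. At the start in one compartment of the old rack, turned at most 0.2 rad from it.
- eraser: White eraser in a black sleeve, 19 mm (x) x 46 mm (y) x 12 mm high, about 18 g, loose. Origin: centre of its underside; y along its length, z up. At the start in one compartment of the old rack, lying along the row within 0.2 rad; grasp it across its 19 mm width (x).
- battery: Black AA battery with a copper-coloured end, lying down: 14 mm (x) x 50 mm (y) x 14 mm high, about 23 g, loose; it does not roll. Origin: centre of its underside; y along its length, z up. At the start in one compartment of the old rack, lying along the row within 0.2 rad; grasp it across its 14 mm width (x).
- rack_old: Old rack, dark brown wood, full at the start. 380 x 80 mm, fixed, near or far. Origin: centre of underside; y along the row to the robot's left, x away, z up; yaw under 0.15 rad. Base 8 mm; 4 compartments centred at x 0, y +138, +46, -46, -138 mm, parted by ridges 5 mm wide, tops 12 mm over the desk; end cheeks 14 mm; front and back open. Things stand on cork pads, tops 10 mm over the desk.
- rack_new: New rack, painted white, empty at the start. 380 x 80 mm, fixed, near or far. Origin: centre of underside; y along the row to the robot's left, x away, z up; yaw under 0.15 rad. Base 8 mm; 4 compartments centred at x 0, y +138, +46, -46, -138 mm, parted by ridges 5 mm wide, tops 12 mm over the desk; end cheeks 14 mm; front and back open. Each has a 70 mm cork pad, top 10 mm over the desk.
- pad_tin: Round 70 mm cork pad, 2 mm thick, fixed to the old rack's base in the middle of the compartment where the tin stands at the start (top 10 mm above the desk). It stays there, so it keeps showing which compartment that was; which one it is varies. Origin: centre of its underside.
- pad_notes: Square 66 mm cork pad, 2 mm thick, fixed to the old rack's base in the middle of the compartment where the block of sticky notes stands at the start (top 10 mm above the desk). It stays there, so it keeps showing which compartment that was; which one it is varies. Origin: centre of its underside.
- pad_eraser: Oblong 36 x 64 mm cork pad, 2 mm thick, fixed to the old rack's base in the middle of the compartment where the eraser stands at the start (top 10 mm above the desk). It stays there, so it keeps showing which compartment that was; which one it is varies. Origin: centre of its underside.
- pad_battery: Small round 48 mm cork pad, 2 mm thick, fixed to the old rack's base in the middle of the compartment where the battery stands at the start (top 10 mm above the desk). It stays there, so it keeps showing which compartment that was; which one it is varies. Origin: centre of its underside.
- stapler: Stapler, 36 x 128 x 43 mm, loose, a bystander to the right of the racks: to be left alone. Origin: centre of its underside.
- dispenser: Black tape dispenser, 38 x 141 x 54 mm, loose, a bystander to the right of the racks: to be left alone. Origin: centre of its underside.
Not all that is in view belongs to the job. Leave any yellow look-alike of the notes alone. What is shaped like the eraser but yellow is not meant.

How it is judged (in metres and radians):
At the end, for the whole second after the job is handed in: Each thing is in the new rack, in the compartment that mirrors its starting one (left end to right end and so on), centre within 15 mm of the compartment's along and across the row, underside within 4 mm of the pad's top, flat within 0.12 rad, and at rest (((y of pad_tin in the frame of rack_old between 0.118 and 0.158 m and y of tin in the frame of rack_new between -0.153 and -0.123 m) or (y of pad_tin in the frame of rack_old between 0.026 and 0.066 m and y of tin in the frame of rack_new between -0.061 and -0.031 m) or (y of pad_tin in the frame of rack_old between -0.066 and -0.026 m and y of tin in the frame of rack_new between 0.031 and 0.061 m) or (y of pad_tin in the frame of rack_old between -0.158 and -0.118 m and y of tin in the frame of rack_new between 0.123 and 0.153 m)) and x of tin in the frame of rack_new between -0.015 and 0.015 m and z of tin in the frame of rack_new between 0.006 and 0.014 m and angle between each of tin, notes, eraser, battery's own z axis and vertical below 0.12 rad and linear speed of each of tin, notes, eraser, battery below 0.02 m/s and angular speed of each of tin, notes, eraser, battery below 0.3 rad/s and ((y of pad_notes in the frame of rack_old between 0.118 and 0.158 m and y of notes in the frame of rack_new between -0.153 and -0.123 m) or (y of pad_notes in the frame of rack_old between 0.026 and 0.066 m and y of notes in the frame of rack_new between -0.061 and -0.031 m) or (y of pad_notes in the frame of rack_old between -0.066 and -0.026 m and y of notes in the frame of rack_new between 0.031 and 0.061 m) or (y of pad_notes in the frame of rack_old between -0.158 and -0.118 m and y of notes in the frame of rack_new between 0.123 and 0.153 m)) and x of notes in the frame of rack_new between -0.015 and 0.015 m and z of notes in the frame of rack_new between 0.006 and 0.014 m and ((y of pad_eraser in the frame of rack_old between 0.118 and 0.158 m and y of eraser in the frame of rack_new between -0.153 and -0.123 m) or (y of pad_eraser in the frame of rack_old between 0.026 and 0.066 m and y of eraser in the frame of rack_new between -0.061 and -0.031 m) or (y of pad_eraser in the frame of rack_old between -0.066 and -0.026 m and y of eraser in the frame of rack_new between 0.031 and 0.061 m) or (y of pad_eraser in the frame of rack_old between -0.158 and -0.118 m and y of eraser in the frame of rack_new between 0.123 and 0.153 m)) and x of eraser in the frame of rack_new between -0.015 and 0.015 m and z of eraser in the frame of rack_new between 0.006 and 0.014 m and ((y of pad_battery in the frame of rack_old between 0.118 and 0.158 m and y of battery in the frame of rack_new between -0.153 and -0.123 m) or (y of pad_battery in the frame of rack_old between 0.026 and 0.066 m and y of battery in the frame of rack_new between -0.061 and -0.031 m) or (y of pad_battery in the frame of rack_old between -0.066 and -0.026 m and y of battery in the frame of rack_new between 0.031 and 0.061 m) or (y of pad_battery in the frame of rack_old between -0.158 and -0.118 m and y of battery in the frame of rack_new between 0.123 and 0.153 m)) and x of battery in the frame of rack_new between -0.015 and 0.015 m and z of battery in the frame of rack_new between 0.006 and 0.014 m); the robot touches nothing.
It fails at once if the stapler is moved more than 30 mm from its place or tipped (distance of stapler from where it was at the start of the episode above 0.03 m or angle between stapler's own z axis and vertical above 0.4 rad).
It fails at once if the tape dispenser is moved more than 30 mm from its place or tipped (distance of dispenser from where it was at the start of the episode above 0.03 m or angle between dispenser's own z axis and vertical above 0.4 rad).
It also fails if it takes over 102 s, if anything falls off the work surface, if the arm or the gripper's body presses on something with over 40 N, if the wrist force passes 120 N, or if a joint passes its speed limit or range.

ROBOT

A 6-joint arm with a two-finger parallel gripper is mounted at the origin on a cart in front of the work surface, level with it; the furniture and walls round the work are solid. World frame = base frame: x ahead of the robot, y to its left, z up, the work surface at z = 0. Lengths are in m, angles in degrees, forces in N, time in s.
With the tool pointing down it reaches from about 0.25 to 0.725 m from the base axis. Payload 9.7 kg.
Tool frame: the origin (TCP) lies at the very end of the fingers, on their centre line; the grasp point (between the pads) lies 19 mm behind it; z points along the fingers, y is the line along which they close (so a half turn about z gives the same grasp; the last joint's range is limited). The gripper opens to 85 mm and grips with 20 to 120 N. Pads are 22 mm wide; open, the fingers measure 114 mm over their backs; the gripper's body (76 mm by 85 mm) begins 54 mm behind the grasp point. The pads swing forward as they close: fully open they stand 13 mm farther back than shut.
Start: joints at [66.921, 4.979, 10.078, 95.1, 0, 90], TCP at [0.216, 0.506, 0.231] pointing down, gripper open.
Joint ranges: [-179.16, 179.16], [-48.56, 103.87], [-65.8, 70.77], [-126.05, 130.52], [-82.76, 87.17], [-180, 180]. Speed limits (degrees/s): [127.2, 127.2, 147.25, 180, 180, 180].

INTERFACE

Orientations are given as [roll, pitch, yaw] about the fixed x, y, z axes, in that order (R = Rz(yaw) Ry(pitch) Rx(roll)).
In Python, from workcell import bot gives the robot as it stands.
- The arm moves only by the tool step_arm, never from a script. Its argument "targets" is a list of rows, each a list of 3 entries, a list of its own where there are three numbers: the opening, from 0 (shut) to 1 (fully open), then the shift along the world's x, y, z in mm, then the turn, a rotation vector about the world's x, y, z in rad. In form: [[grip, [tx, ty, tz], [wx, wy, wz]], ...]. A call has 1 to 8 rows; each row is the pose to reach, as a shift and turn from the pose commanded when the call began; what a row does not reach only later rows make up. A row lasts 1/10 s, in which the tool goes at most 50 mm and 8.59 degrees, less where a joint would pass 70% of its speed; a pose out of reach is approached as far as the arm can. A call with a gripper value outside its range is refused whole. The fingers move at their own pace and stop on an object; "force" is the grip in N (left out, the last holds). Time passes only in rows, so rows that repeat a pose let the fingers close. It gives the time, the measured TCP pose, the force, the opening and the grip force at its end, in the units of the state.
- bot.get_obs(): the state, without advancing time (a new reading comes with each control period).
- bot.camera(name): name is "scene" or "side" or "wrist"; returns (picture, depth): 400x640x3 uint8, red, green, blue; 400x640 float32, m along the optical axis (not along the pixel's ray), 0 where there is no reading.
- bot.camera_params(name): a dict with "K" (3x3 intrinsics, pixels), "R" (3x3) and "t" (3): a world point X has camera coordinates R X + t. Camera axes: x right, y down, z forward; pixel columns grow to the right and rows downward; lengths in m; the calibration is good to about 2 mm. A picture is of the moment at which its call begins: read the wrist's pose just before it. camera_params takes no time and is no camera call; for the wrist camera it gives the pose at the moment of the call.
- bot.job_done(): hands the job in; it is judged then, once.
The state is a dict: "time": time; "q": joint angles; "qd": joint speeds; "joint_efforts": joint torques, N m; "ee_pos": TCP position; "tcp_rot": TCP orientation; "wrist_force": force on the tool from outside, world axes, zero at the start; "torque": the same for the moment, N m; "opening": finger opening in m; "grasp_force": force on a finger pad.
Only numpy, scipy, OpenCV 4.12 (cv2) and the standard library are available. Lean on these libraries where they do the work, as an engineer would, in place of code of your own. Each camera call takes 0.05 s, during which the arm holds its last target. There are 200 camera calls.

## Working session

There is one attempt and no reset: what is moved stays moved. The work goes in short steps, Python scripts to look and compute and a tool call to move; the robot and the scene stay as the last step left them, time stands still between calls to the robot, and variables do not carry over. Pictures are saved under pics/ and viewed, at most 14 in all, crops included, and the job is handed in when it is done.

Besides the shell and the picture viewer there is one more tool, called after ">>>" in YAML: its name, and indented under it one key for each argument. step_arm: Moves the arm, as the interface text tells. Its arguments: {"type":"object","properties":{"targets":{"type":"array","items":{"type":"array"}},"force":{"type":"number"}},"required":["targets"]}

```bash
mkdir -p pics
python3 - <<'E'
from workcell import bot
import cv2,numpy as np
o=bot.get_obs();print(o)
for n in("scene","side"):
    p,d=bot.camera(n);cv2.imwrite(f"pics/{n}0.png",p[:,:,::-1]);np.savez(f"{n}0.npz",p=p,d=d)
    c=bot.camera_params(n);print(n,c,(d>0).mean())
E
```

```text
{'time': 0.0, 'q': array([ 6.69218206e+01,  5.01226347e+00,  1.00312309e+01,  9.50983362e+01,
       -1.53919468e-03,  9.00008263e+01]), 'qd': array([-0.04633002, -0.04997957, -0.08477362,  0.00405397,  0.05595424,
       -0.08807477]), 'joint_efforts': array([ 1.16978757e-03, -5.20389068e+01,  4.64803112e+01,  1.61346188e-02,
        1.41368123e-04, -2.94294082e-07]), 'ee_pos': array([0.21550632, 0.50576165, 0.23054303]), 'tcp_rot': array([-1.79920631e+02,  1.54033780e-03,  1.56920996e+02]), 'wrist_force': array([ 0.3513887 , -0.39458811,  0.13876283]), 'torque': array([-0.0153083 , -0.00644056, -0.00673707]), 'grasp_force': 0.0, 'opening': 0.08544463103389212}
scene {'K': array([[373.68671353,   0.        , 318.40310522],
       [  0.        , 373.68671353, 199.66874906],
       [  0.        ,   0.        ,   1.        ]]), 'R': array([[-0.75012863, -0.66085052, -0.0241584 ],
       [-0.3547817 ,  0.43300327, -0.8286363 ],
       [ 0.55806539, -0.61301285, -0.55926582]]), 't': array([0.35159418, 0.27835426, 0.6319095 ])} 0.9959453125
side {'K': array([[415.89003588,   0.        , 322.37193697],
       [  0.        , 415.89003588, 203.294891  ],
       [  0.        ,   0.        ,   1.        ]]), 'R': array([[ 0.90854113, -0.41766095,  0.01059932],
       [-0.25890142, -0.58273919, -0.77031493],
       [ 0.3279071 ,  0.69711861, -0.63757554]]), 't': array([-0.58074519,  0.09735095,  1.07687604])} 0.9959921875
```

View pics/scene0.png

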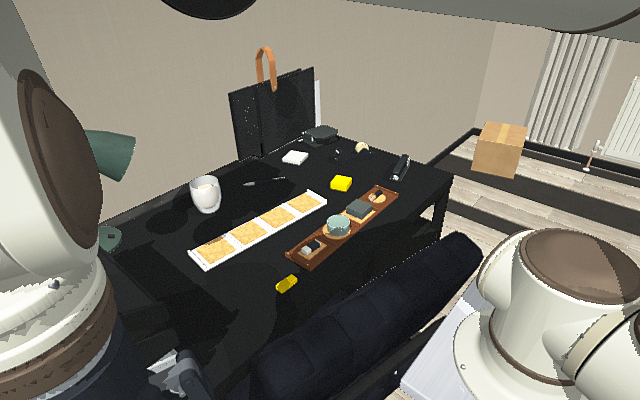

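View pics/side0.png

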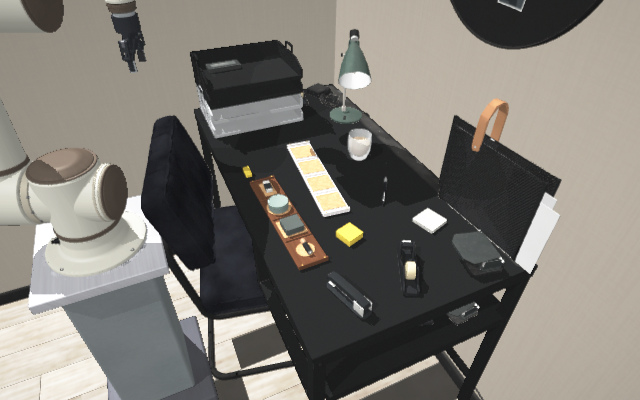

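The side view, with world +y towards the top, shows the old brown rack at (285,220). From its left end it holds the eraser (266,187), tin (278,203), notes (292,225) and battery (306,247). The white rack is at (318,180). The yellow look-alikes are at (248,172) and (349,234), the stapler at (349,295) and the dispenser at (409,268).

```bash
cat > h.py <<'E'
import numpy as np,cv2
from workcell import bot
def cloud(c,d):
    K,R,t=c["K"],c["R"],c["t"];v,u=np.indices(d.shape)
    P=np.stack([(u-K[0,2])/K[0,0]*d,(v-K[1,2])/K[1,1]*d,d],-1)
    return (P-t)@R
def rect(P):
    (c,(w,h),a)=cv2.minAreaRect((P[:,:2]*1000).astype(np.float32))
    if w<h: w,h,a=h,w,a+90
    return np.round(c,1),round(w,1),round(h,1),round((a-90+90)%180-90,2) # angle of long side from +y (ccw)
E
python3 - <<'E'
from h import *
for n in("side","scene"):
    f=np.load(n+"0.npz");p,d=f["p"],f["d"];X=cloud(bot.camera_params(n),d)
    hsv=cv2.cvtColor(p,cv2.COLOR_RGB2HSV);H,S,V=[hsv[...,i].astype(int) for i in range(3)]
    reg=(X[...,0]>.2)&(X[...,0]<.75)&(abs(X[...,1])<.45)&(d>0)
    print(n,"desk z",np.median(X[reg&(abs(X[...,2])<.02)&(V<40)][:,2]))
    def big(m,name):
        m=cv2.morphologyEx(m.astype(np.uint8),cv2.MORPH_CLOSE,np.ones((3,3)))
        k,l,s,_=cv2.connectedComponentsWithStats(m)
        for i in np.argsort(-s[1:,4])[:3]+1:
            if s[i,4]>25:
                q=X[(l==i)&reg];q=q[(q[:,2]>-.005)&(q[:,2]<.06)]
                if len(q)>20: print(name,s[i],rect(q),"z",np.percentile(q[:,2],[5,50,95]).round(4))
    big(reg&(X[...,2]>.005)&(X[...,2]<.07)&(V>150)&(S<50),"white")
    big(reg&(X[...,2]>.004)&(X[...,2]<.06),"raised")
    big(reg&(X[...,2]>.025)&(X[...,2]<.032),"notes")
    big(reg&(X[...,2]>.033)&(X[...,2]<.045),"tin")
    big(reg&(H<18)&(S>90)&(V>50),"brown")
E
```

```text
side desk z -0.00011152778685196953
white [287 141  63  75 811] (array([628.7,  30.3]), 385.4, 81.5, -5.48) z [0.0059 0.0091 0.014 ]
white [268 194  20  14 214] (array([474.3, -56.3]), 93.8, 52.8, -20.97) z [0.0326 0.0355 0.0381]
white [208 114  33  23 213] (array([443. , 412.1]), 100.9, 66.3, 84.36) z [0.0046 0.0111 0.0586]
raised [ 250  176   81   94 2825] (array([ 470.9, -117.1]), 381.6, 84.6, 1.8) z [0.006 0.01  0.035]
raised [ 285  141   65   76 1956] (array([634.3,  41.6]), 408.7, 92.1, -5.2) z [0.006  0.0097 0.013 ]
raised [ 208  100   95   38 1679] (array([564.9, 413.5]), 338.1, 73.1, -89.95) z [0.0037 0.0084 0.0596]
notes [280 214  24  18 276] (array([ 472.1, -166.7]), 53.3, 50.7, 1.62) z [0.0266 0.0298 0.0322]
notes [192 192   6  25  47] (array([256.2,  13.6]), 106.4, 6.6, -16.2) z [0.0247 0.0291 0.0319]
notes [182 220  13  19  44] (array([226.7, -83.7]), 67.0, 17.0, -37.96) z [0.0252 0.028  0.0313]
tin [328 272  31  25 292] (array([ 498.7, -411. ]), 83.6, 23.1, 15.4) z [0.0352 0.0407 0.0434]
tin [181 144  16  92 266] (array([270.4,  99.6]), 436.8, 25.2, -15.43) z [0.0331 0
[... 925 characters left out ...]
[0.0264 0.0291 0.0312]
notes [335 148  35  10 115] (array([ 676.2, -403.8]), 107.9, 42.8, -27.51) z [0.0223 0.0286 0.0328]
notes [327 225  23   7  44] (array([455.3, -58.2]), 53.8, 20.3, -49.0) z [0.0251 0.0293 0.0317]
tin [327 214  23  16 274] (array([466.9, -71.7]), 57.4, 55.4, 4.67) z [0.033  0.0349 0.0366]
tin [393 157  13  16 109] (array([ 498.6, -408.3]), 86.3, 20.8, 15.23) z [0.0348 0.04   0.0425]
tin [312 376  33  22  73] (array([213.3, 263.4]), 58.6, 6.4, -17.19) z [0.0337 0.0392 0.0438]
brown [ 284  184  115   87 2049] (array([ 474.8, -114.3]), 381.3, 92.2, 0.62) z [0.0029 0.0078 0.0129]
brown [205 236  18   9  57] (array([671. , 154.8]), 41.3, 19.1, -1.28) z [0.0072 0.0097 0.0111]
```

>>> step_arm:
  targets:
    - [1,[0,0,50],[0,0,0]]
    - [1,[30,-30,90],[0,0,-0.15]]
    - [1,[60,-60,120],[0,0,-0.3]]
    - [1,[90,-100,150],[0,0,-0.45]]
    - [1,[120,-140,150],[0,0,-0.6]]
    - [1,[140,-185,150],[0,0,-0.75]]
    - [1,[160,-230,150],[0,0,-0.9]]
    - [1,[175,-275,150],[0,0,-1.05]]

```text
time: 0.9
ee_pos: [0.3873, 0.2403, 0.3808]
tcp_rot: [-180.0, 0.0, 96.4]
wrist_force: [1.3, -0.1, -0.2]
opening: 0.0854
grasp_force: 0.0
```

>>> step_arm:
  targets:
    - [1,[20,-45,0],[0,0,-0.06]]
    - [1,[40,-90,0],[0,0,-0.119]]
    - [1,[60,-135,0],[0,0,-0.119]]
    - [1,[80,-180,0],[0,0,-0.119]]
    - [1,[95,-225,0],[0,0,-0.119]]
    - [1,[109,-271,0],[0,0,-0.119]]
    - [1,[109,-271,0],[0,0,-0.119]]
    - [1,[109,-271,0],[0,0,-0.119]]

```text
time: 1.7
ee_pos: [0.4957, -0.0299, 0.3807]
tcp_rot: [-179.9, -0.0, 89.8]
wrist_force: [-0.2, 0.7, 0.4]
opening: 0.0854
grasp_force: 0.0
```

Run:
```python
from h import *
o=bot.get_obs();print(o["time"],o["ee_pos"],o["tcp_rot"],o["q"])
c=bot.camera_params("wrist");print(c);p,d=bot.camera("wrist");cv2.imwrite("pics/w0.png",p[:,:,::-1]);np.savez("w0.npz",p=p,d=d,**c)
```

```text
1.7 [ 0.49570105 -0.02993538  0.38066757] [-1.79925134e+02 -1.70416280e-02  8.97891145e+01] [-3.46322132e+00  4.26623034e+00  2.66607950e+01  1.12470277e+02
  1.27667424e-02  8.67476447e+01]
{'K': array([[276.24423979,   0.        , 317.26496382],
       [  0.        , 276.24423979, 196.62946337],
       [  0.        ,   0.        ,   1.        ]]), 'R': array([[ 0.99998583, -0.00522512, -0.0010141 ],
       [-0.0046017 , -0.94445286,  0.3286147 ],
       [-0.00267482, -0.32860538, -0.94446352]]), 't': array([-0.49476398, -0.11742842,  0.51468688])}
```

View pics/w0.png

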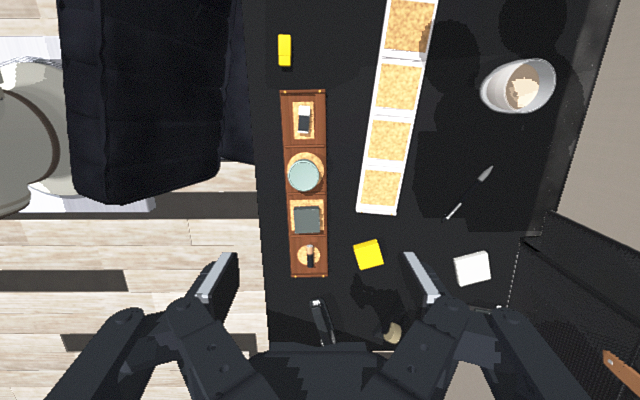

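The wrist view, with +y up and +x right, shows the eraser (303,120), tin (306,175), notes (307,219) and battery (309,256) on their pads. The white rack runs from (410,0), just clipped, to (377,212).

```bash
cat >> h.py <<'E'
def onplane(c,uv,z):
    K,R,t=c["K"],c["R"],c["t"];uv=np.atleast_2d(uv).astype(float)
    r=np.c_[(uv[:,0]-K[0,2])/K[0,0],(uv[:,1]-K[1,2])/K[1,1],np.ones(len(uv))]@R
    C=-R.T@t;return C+r*((z-C[2])/r[:,2])[:,None]
def blobs(m,c,z,name,minpx=40):
    k,l,s,_=cv2.connectedComponentsWithStats(m.astype(np.uint8))
    for i in np.argsort(-s[1:,4])+1:
        if s[i,4]>=minpx:
            v,u=np.nonzero(l==i);print(name,s[i],rect(onplane(c,np.c_[u,v],z)))
E
python3 - <<'E'
from h import *
f=np.load("w0.npz");p,d=f["p"],f["d"];c=f;X=cloud(c,d)
hsv=cv2.cvtColor(p,cv2.COLOR_RGB2HSV);H,S,V=[hsv[...,i].astype(int) for i in range(3)]
old=np.zeros(d.shape,bool);old[85:285,275:335]=1
new=np.zeros(d.shape,bool);new[0:222,350:445]=1
print("desk",np.median(X[230:300,340:350,2]))
blobs(old&(V>45)&(S>100),c,.010,"old",300)
blobs(new&(V>90),c,.010,"new",300)
blobs(old&(X[...,2]>.031)&(X[...,2]<.045),c,.036,"tin")
blobs(old&(X[...,2]>.0245)&(X[...,2]<.032),c,.030,"notes")
blobs(old&(S<90)&((V<60)|(V>140)),c,.022,"eraser/batt")
np.set_printoptions(linewidth=250)
print(hsv[100:140:4,292:316:3].tolist()); 
b=p[85:285,270:340,::-1];b2=np.hstack([b[:100],b[100:]])
cv2.imwrite("pics/w0c.png",cv2.resize(b2,None,fx=5,fy=5,interpolation=0))
E
```

```text
desk 0.0013204950731992402
old [ 279   89   49  189 5249] (array([ 472. , -117.8]), 385.2, 80.9, 0.92)
new [  355     0    84   216 10053] (array([627.7,  24.1]), 370.3, 84.3, -5.4)
tin [288 160  31  31 762] (array([468.3, -72.9]), 56.3, 54.9, -0.28)
tin [293 209  27  25 339] (array([ 473.2, -163.4]), 49.9, 48.8, 3.07)
notes [293 208  27  26 534] (array([ 473. , -165.1]), 53.2, 49.9, 2.13)
notes [307 247   6  21  67] (array([ 477.6, -247.6]), 47.0, 10.2, -0.66)
eraser/batt [ 275   85   60  200 4073] (array([ 466.4, -119.2]), 399.6, 127.6, -0.26)
eraser/batt [287 159  32  32 801] (array([466.7, -75.6]), 59.8, 58.2, -0.28)
eraser/batt [294 105  17  11 150] (array([468.5,  40.2]), 27.9, 16.6, 89.7)
eraser/batt [308 255   5  12  53] (array([ 478.2, -260.7]), 26.6, 8.4, -0.66)
eraser/batt [295 130  14   6  41] (array([466.1,   3.3]), 23.8, 7.9, -80.21)
[[[10, 148, 152], [10, 149, 144], [9, 141, 152], [9, 144, 154], [10, 146, 154], [10, 141, 154], [11, 148, 143], [11, 154, 139]], [[13, 134, 224], [21, 103, 252], [22, 99, 254], [21, 106, 253], [19, 122, 246], [22, 108, 253], [20, 112, 249],
[... 300 characters left out ...]
, [108, 31, 81], [105, 19, 79], [105, 15, 99], [15, 118, 138], [15, 124, 240]], [[10, 150, 162], [22, 96, 254], [14, 103, 186], [110, 27, 85], [103, 27, 85], [104, 32, 87], [16, 119, 156], [15, 125, 219]], [[10, 141, 152], [22, 106, 253], [11, 83, 154], [113, 27, 85], [104, 33, 84], [100, 29, 79], [16, 123, 164], [17, 119, 248]], [[10, 152, 149], [27, 79, 255], [7, 46, 121], [104, 35, 81], [114, 16, 80], [90, 26, 78], [16, 126, 206], [17, 119, 248]], [[9, 151, 150], [27, 86, 255], [23, 20, 255], [24, 5, 246], [0, 0, 255], [0, 0, 255], [15, 130, 200], [25, 93, 255]], [[11, 155, 150], [22, 98, 255], [24, 91, 255], [22, 102, 255], [21, 109, 255], [14, 128, 209], [15, 123, 230], [21, 106, 255]]]
```

View pics/w0c.png

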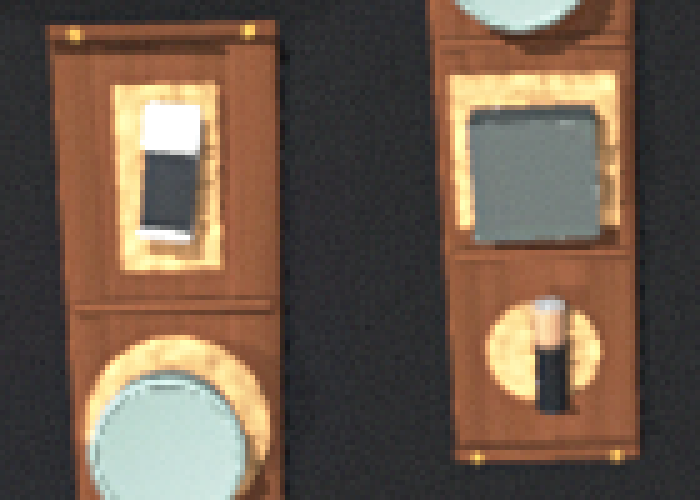

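Run:
```python
from h import *
c=np.load("w0.npz")
f=lambda x,y:(270+(x-350*(x>350))/5-.5,85+100*(x>350)+y/5-.5)
for n,z,pts in(("eraser",.022,[(143,101),(201,103),(141,240),(191,242)]),("batt",.02,[(536,298),(565,298),(536,412),(570,410)]),("notes",.03,[(472,122),(597,121),(474,243),(602,241)]),("tinL/R/T/B",.036,[(90,450),(246,450),(168,372)])):
    q=onplane(c,[f(*a) for a in pts],z)*1000;print(n,q[:,:2].round(1).tolist(),q.mean(0).round(1))
```

```text
eraser [[462.0, 49.0], [482.0, 48.2], [460.0, 2.0], [477.8, 1.2]] [470.4  25.1  22. ]
batt [[471.9, -223.0], [483.8, -223.0], [470.9, -277.4], [485.4, -276.5]] [ 478. -250.   20.]
notes [[449.1, -141.1], [497.2, -140.9], [448.2, -192.8], [499.0, -192.1]] [ 473.4 -166.7   30. ]
tinL/R/T/B [[440.2, -71.3], [497.0, -71.6], [469.3, -42.7]] [468.9 -61.9  36. ]
```

>>> step_arm:
  targets:
    - [0.5,[-5,11,-50],[0,0,-0.06]]
    - [0.5,[-10,22,-98],[0,0,-0.06]]
    - [0.5,[-15,33,-146],[0,0,-0.06]]
    - [0.5,[-20,44,-194],[0,0,-0.06]]
    - [0.5,[-25,55,-242],[0,0,-0.06]]
    - [0.5,[-30,66,-290],[0,0,-0.06]]
    - [0.5,[-30,66,-300],[0,0,-0.06]]
    - [0.5,[-30,66,-300],[0,0,-0.06]]

```text
time: 2.55
ee_pos: [0.4647, 0.0379, 0.081]
tcp_rot: [-179.9, 0.0, 86.6]
wrist_force: [0.5, 0.5, 0.9]
opening: 0.0423
grasp_force: 0.0
```

```bash
cat > look.py <<'E'
from h import *
import sys
n=sys.argv[1];c=bot.camera_params("wrist");p,d=bot.camera("wrist");np.savez(n+".npz",p=p,d=d,**c)
cv2.imwrite(f"pics/{n}.png",p[:,:,::-1]);o=bot.get_obs();print(o["time"],o["ee_pos"],o["tcp_rot"],o["opening"])
E
python3 look.py w1
```

```text
2.6 [0.4661424  0.03758964 0.08298628] [ 1.79918932e+02 -5.50813259e-03  8.65929161e+01] 0.04250045463838847
```

View pics/w1.png

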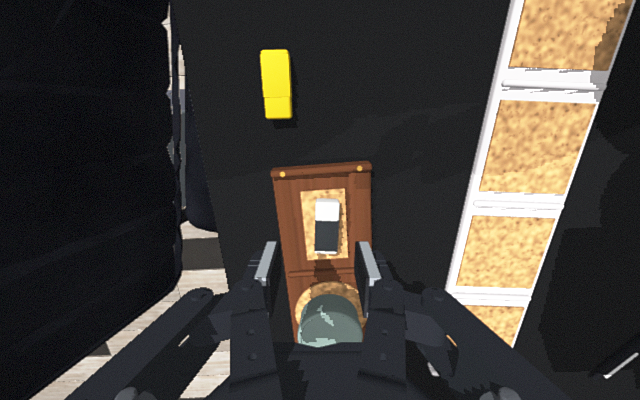

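The eraser's top face spans about (318,199)-(341,200)-(338,255)-(314,253), between and ahead of the fingers.

Run:
```python
from h import *
c=np.load("w1.npz");p=c["p"];hsv=cv2.cvtColor(p,cv2.COLOR_RGB2HSV);H,S,V=[hsv[...,i].astype(int) for i in range(3)]
r=np.zeros(V.shape,bool);r[192:262,305:348]=1
X=cloud(c,c["d"])
blobs(r&(X[...,2]>.019)&(X[...,2]<.03),c,.022,"er")
blobs(r&(S<60),c,.022,"erS")
r[:]=0;r[150:290,265:380]=1;print(np.median(X[r&(S>90)][:,2]),np.median(X[130:155,300:400,2]))
```

```text
er [ 314  201   26   53 1237] (array([470.8,  25.8]), 46.7, 19.4, -5.35)
erS [ 315  198   25   56 1301] (array([471.,  27.]), 48.8, 19.0, -3.6)
0.009373328863488751 0.0007671617902052291
```

>>> step_arm:
  targets:
    - [0.5,[5,-11,-25],[0,0,-0.02]]
    - [0.5,[5,-11,-50],[0,0,-0.02]]
    - [0.5,[5,-11,-68],[0,0,-0.02]]
    - [0.5,[5,-11,-68],[0,0,-0.02]]
    - [0.1,[5,-11,-68],[0,0,-0.02]]
    - [0.1,[5,-11,-68],[0,0,-0.02]]
    - [0.1,[5,-11,-68],[0,0,-0.02]]
    - [0.1,[5,-11,-68],[0,0,-0.02]]
  force: 25

```text
time: 3.4
ee_pos: [0.4723, 0.026, 0.016]
tcp_rot: [179.8, -0.0, 85.4]
wrist_force: [-0.5, -0.9, 5.2]
opening: 0.018
grasp_force: 25.0
```

>>> step_arm:
  targets:
    - [0.1,[0,0,30],[0,0,0]]
    - [0.1,[0,0,70],[0,0,0]]
    - [0.1,[29,-26,70],[0,0,0]]
    - [0.1,[58,-52,70],[0,0,0]]
    - [0.1,[87,-80,70],[0,0,0]]
    - [0.1,[116,-106,70],[0,0,-0.01]]
    - [0.1,[144,-132,70],[0,0,-0.01]]
    - [0.1,[144,-132,70],[0,0,-0.01]]

```text
time: 4.2
ee_pos: [0.6174, -0.1089, 0.0837]
tcp_rot: [179.9, 0.0, 84.6]
wrist_force: [-1.9, 0.5, -0.5]
opening: 0.0177
grasp_force: 24.7
```

```bash
python3 look.py w2
```

```text
4.25 [ 0.61600408 -0.10752397  0.08381621] [1.79957214e+02 7.89023423e-03 8.46791846e+01] 0.017931695052183085
```

View pics/w2.png

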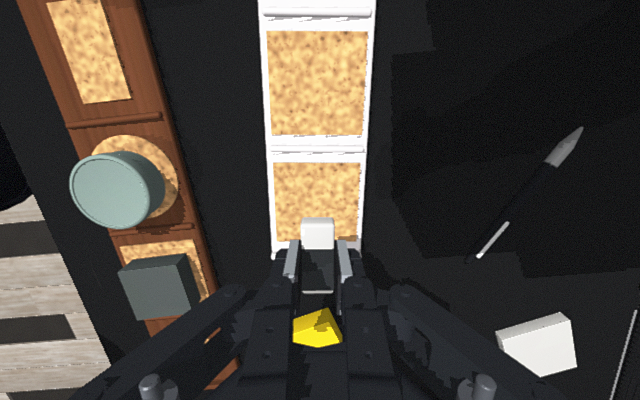

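The eraser is held at (318,255). The new rack's compartment at -46 mm is fully in view, centred near (317,83).

Run:
```python
from h import *
for n in("w0","w1","w2"):
    c=np.load(n+".npz");p=c["p"];hsv=cv2.cvtColor(p,cv2.COLOR_RGB2HSV);H,S,V=[hsv[...,i].astype(int) for i in range(3)]
    m=(H>8)&(H<32)&(S>45)&(V>140)
    m=cv2.morphologyEx(m.astype(np.uint8),cv2.MORPH_CLOSE,np.ones((5,5)))
    X=cloud(c,c["d"]);m&=((abs(X[...,2]-.01)<.012)&(X[...,0]>.55)).astype(np.uint8)
    m=cv2.morphologyEx(m,cv2.MORPH_OPEN,np.ones((5,5)))
    blobs(m,c,.010,n,500)
```

```text
w0 [ 385    0   49   52 2140] (array([644. , 170.2]), 72.6, 70.2, -5.65)
w0 [ 376   64   45   45 1684] (array([634. ,  77.4]), 69.3, 68.9, -5.77)
w0 [ 368  120   42   40 1402] (array([625.3, -14.1]), 68.9, 68.9, -5.32)
w0 [ 361  170   39   36 1173] (array([ 616.2, -105.8]), 69.1, 68.7, -5.07)
w1 [ 479  100  116   94 8327] (array([634.3,  77.8]), 71.2, 70.3, 84.23)
w1 [ 509    0  117   70 6382] (array([640. , 155.7]), 67.1, 42.2, 84.56)
w1 [ 456  216   98   72 5634] (array([625.3, -13.9]), 71.2, 70.8, 84.43)
w1 [ 469  305   54   38 1194] (array([626.5, -93. ]), 53.1, 44.3, 84.37)
w2 [ 267   31  101  104 9950] (array([625.5, -13.4]), 70.4, 69.6, 84.54)
w2 [ 273  162   88   80 5697] (array([ 616.5, -105.1]), 70.7, 70.3, -5.68)
```

>>> step_arm:
  targets:
    - [0.1,[0,2,-30],[0,0,0]]
    - [0.1,[0,2,-58],[0,0,0]]
    - [0.1,[0,2,-67],[0,0,0]]
    - [0.1,[0,2,-68],[0,0,0]]
    - [0.1,[0,2,-68],[0,0,0]]
    - [0.5,[0,2,-68],[0,0,0]]
    - [0.5,[0,2,-68],[0,0,0]]
    - [0.5,[0,2,-68],[0,0,0]]

```text
time: 5.05
ee_pos: [0.6148, -0.104, 0.0158]
tcp_rot: [180.0, 0.0, 84.8]
wrist_force: [-0.4, 0.7, -0.1]
opening: 0.043
grasp_force: 0.0
```

>>> step_arm:
  targets:
    - [0.5,[0,0,25],[0,0,0]]
    - [0.5,[0,0,70],[0,0,0]]
    - [1,[-30,8,90],[0,0,0.02]]
    - [1,[-60,16,90],[0,0,0.05]]
    - [1,[-100,24,90],[0,0,0.09]]
    - [1,[-140,30,90],[0,0,0.09]]
    - [1,[-148,34,80],[0,0,0.09]]
    - [1,[-148,34,80],[0,0,0.09]]

```text
time: 5.85
ee_pos: [0.4653, -0.0697, 0.0951]
tcp_rot: [-180.0, -0.0, 89.9]
wrist_force: [0.0, -0.7, -1.2]
opening: 0.0853
grasp_force: 0.0
```

```bash
python3 look.py w3
```

```text
5.9 [ 0.46643783 -0.06991023  0.09552174] [1.79967973e+02 4.78516913e-03 8.99537551e+01] 0.08535189262750402
```

View pics/w3.png

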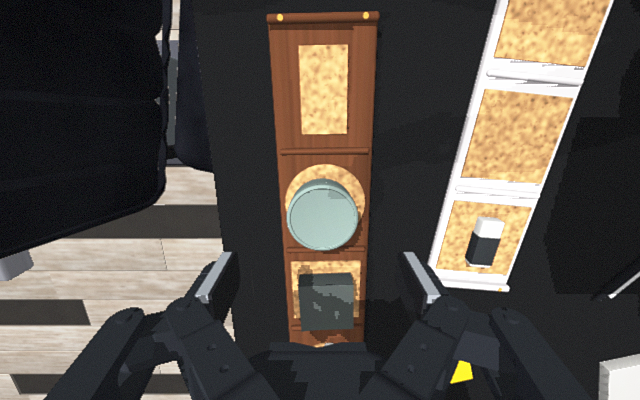

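The eraser (484,242) stands on the right-end pad. The tin's lid is centred near (322,216) and the notes are at (327,300).

Run:
```python
from h import *
c=np.load("w3.npz");X=cloud(c,c["d"])
r=np.zeros(X.shape[:2],bool);r[165:260,275:375]=1
blobs(r&(X[...,2]>.032)&(X[...,2]<.045),c,.036,"tin",200)
r[:]=0;r[265:345,290:365]=1
blobs(r&(X[...,2]>.025)&(X[...,2]<.04),c,.030,"notes",200)
r[:]=0;r[205:275,460:510]=1
blobs(r&(X[...,2]>.0175)&(X[...,2]<.04),c,.022,"eraser",200)
```

```text
tin [ 287  183   72   68 3777] (array([468.8, -72.6]), 58.2, 56.6, -2.2)
notes [ 298  280   56   52 2590] (array([ 472.6, -164.6]), 56.1, 49.9, 2.36)
eraser [ 467  218   38   50 1219] (array([ 612.9, -103.5]), 47.5, 24.0, -5.16)
```

>>> step_arm:
  targets:
    - [1,[3,-3,-35],[0,0,0]]
    - [1,[3,-3,-65],[0,0,0]]
    - [1,[3,-3,-79],[0,0,0]]
    - [1,[3,-3,-79],[0,0,0]]
    - [0.5,[3,-3,-79],[0,0,0]]
    - [0.5,[3,-3,-79],[0,0,0]]
    - [0.5,[3,-3,-79],[0,0,0]]
    - [0.5,[3,-3,-79],[0,0,0]]
  force: 30

```text
time: 6.7
ee_pos: [0.4707, -0.0732, 0.0182]
tcp_rot: [179.8, 0.0, 89.9]
wrist_force: [-0.9, -0.1, 5.0]
opening: 0.0554
grasp_force: 31.8
```

>>> step_arm:
  targets:
    - [0.5,[0,0,30],[0,0,0]]
    - [0.5,[0,0,65],[0,0,0]]
    - [0.5,[35,13,70],[0,0,-0.03]]
    - [0.5,[75,28,70],[0,0,-0.06]]
    - [0.5,[115,43,70],[0,0,-0.09]]
    - [0.5,[156,59,70],[0,0,-0.09]]
    - [0.5,[156,59,70],[0,0,-0.09]]
    - [0.5,[156,59,40],[0,0,-0.09]]

```text
time: 7.5
ee_pos: [0.6288, -0.0135, 0.0598]
tcp_rot: [179.6, -0.0, 84.8]
wrist_force: [0.9, -0.2, -0.7]
opening: 0.0551
grasp_force: 32.5
```

>>> step_arm:
  targets:
    - [0.5,[0,0,-25],[0,0,0]]
    - [0.5,[0,0,-39],[0,0,0]]
    - [0.5,[0,0,-40],[0,0,0]]
    - [0.5,[0,0,-40],[0,0,0]]
    - [1,[0,0,-40],[0,0,0]]
    - [1,[0,0,-40],[0,0,0]]
    - [1,[0,0,-40],[0,0,0]]
    - [1,[0,0,-40],[0,0,0]]

```text
time: 8.3
ee_pos: [0.6257, -0.014, 0.0165]
tcp_rot: [180.0, -0.0, 84.8]
wrist_force: [-0.6, -0.1, -0.6]
opening: 0.0853
grasp_force: 0.0
```

>>> step_arm:
  targets:
    - [1,[0,0,40],[0,0,0]]
    - [1,[0,0,80],[0,0,0]]
    - [1,[-35,-35,80],[0,0,0.05]]
    - [1,[-70,-69,80],[0,0,0.11]]
    - [1,[-105,-103,80],[0,0,0.11]]
    - [1,[-139,-137,80],[0,0,0.11]]
    - [1,[-153,-152,80],[0,0,0.11]]
    - [1,[-153,-152,80],[0,0,0.11]]

```text
time: 9.1
ee_pos: [0.4711, -0.1677, 0.0968]
tcp_rot: [180.0, 0.0, 90.9]
wrist_force: [0.7, 0.7, 0.3]
opening: 0.0853
grasp_force: 0.0
```

```bash
python3 look.py w4
python3 - <<'E'
from h import *
c=np.load("w4.npz");X=cloud(c,c["d"])
r=(abs(X[...,0]-.473)<.04)&(abs(X[...,1]+.165)<.045)
blobs(r&(X[...,2]>.026)&(X[...,2]<.04),c,.030,"notes",200)
r=(abs(X[...,0]-.625)<.05)&(abs(X[...,1]+.014)<.045)
blobs(r&(X[...,2]>.032)&(X[...,2]<.045),c,.036,"tin",200)
E
```

```text
9.15 [ 0.47216845 -0.1668239   0.09672446] [1.79944999e+02 1.47114490e-02 9.09597714e+01] 0.08547871204478892
notes [ 288  177   64   61 3572] (array([ 472.8, -165.2]), 51.7, 50.1, 2.55)
tin [ 519    0   94   43 2974] (array([624.4, -32.1]), 58.3, 23.4, -89.17)
```

View pics/w4.png

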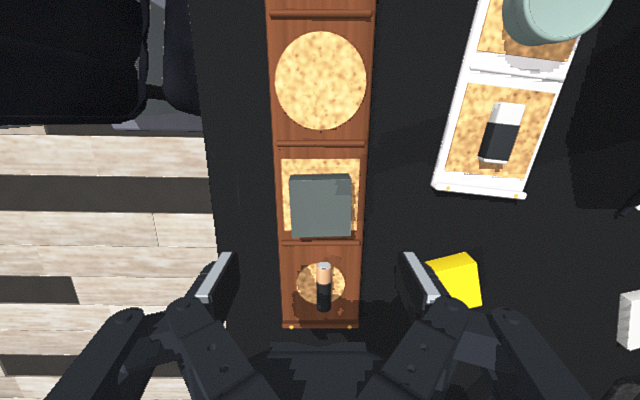

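The notes (320,205) lie between the fingers, with the battery at (324,287). The tin (558,15) and eraser (501,132) are in the new rack. The yellow block at (455,278) is close to the right finger, but still clear of it.

Run:
```python
from h import *
c=np.load("w4.npz");X=cloud(c,c["d"]);p=c["p"];hsv=cv2.cvtColor(p,cv2.COLOR_RGB2HSV)
m=(abs(hsv[...,0].astype(int)-29)<5)&(hsv[...,1]>180);m[:, :420]=0;q=X[m&(X[...,2]>.002)];print(q.min(0),q.max(0))
r=(abs(X[...,0]-.475)<.03)&(abs(X[...,1]+.25)<.04)
blobs(r&(X[...,2]>.0155)&(X[...,2]<.03),c,.022,"bat",50)
```

```text
[ 0.46906037 -0.27067772  0.00201846] [ 0.63156856 -0.08203541  0.24021739]
bat [316 263  16  50 707] (array([ 477.7, -250. ]), 55.6, 13.9, 1.76)
```

>>> step_arm:
  targets:
    - [1,[1,1,-35],[0,0,0.02]]
    - [1,[1,1,-65],[0,0,0.02]]
    - [1,[1,1,-81],[0,0,0.02]]
    - [1,[1,1,-81],[0,0,0.02]]
    - [0.4,[1,1,-81],[0,0,0.02]]
    - [0.4,[1,1,-81],[0,0,0.02]]
    - [0.4,[1,1,-81],[0,0,0.02]]
    - [0.4,[1,1,-81],[0,0,0.02]]

```text
time: 9.95
ee_pos: [0.4747, -0.1651, 0.0168]
tcp_rot: [179.9, 0.0, 92.2]
wrist_force: [0.9, 2.2, 6.4]
opening: 0.0491
grasp_force: 31.8
```

>>> step_arm:
  targets:
    - [0.4,[0,0,35],[0,0,0]]
    - [0.4,[0,0,75],[0,0,0]]
    - [0.4,[27,40,80],[0,0,-0.05]]
    - [0.4,[54,80,80],[0,0,-0.1]]
    - [0.4,[81,120,80],[0,0,-0.134]]
    - [0.4,[108,160,80],[0,0,-0.134]]
    - [0.4,[135,202,80],[0,0,-0.134]]
    - [0.4,[161,243,80],[0,0,-0.134]]

```text
time: 10.75
ee_pos: [0.6356, 0.0799, 0.0957]
tcp_rot: [180.0, -0.0, 84.6]
wrist_force: [1.8, -0.9, 0.3]
opening: 0.0491
grasp_force: 31.5
```

>>> step_arm:
  targets:
    - [0.4,[0,0,0],[0,0,0]]
    - [0.4,[0,0,-40],[0,0,0]]
    - [0.4,[0,0,-68],[0,0,0]]
    - [0.4,[0,0,-76],[0,0,0]]
    - [0.4,[0,0,-76],[0,0,0]]

```text
time: 11.25
ee_pos: [0.6339, 0.0776, 0.0191]
tcp_rot: [-179.9, 0.0, 84.5]
wrist_force: [-0.4, 0.1, -0.1]
opening: 0.0489
grasp_force: 31.8
```

>>> step_arm:
  targets:
    - [0.4,[0,0,-3],[0,0,0]]
    - [0.4,[0,0,-3],[0,0,0]]
    - [1,[0,0,-3],[0,0,0]]
    - [1,[0,0,-3],[0,0,0]]
    - [1,[0,0,-3],[0,0,0]]
    - [1,[0,0,30],[0,0,0]]
    - [1,[0,0,75],[0,0,0]]
    - [1,[0,0,75],[0,0,0]]

```text
time: 12.05
ee_pos: [0.6373, 0.0784, 0.1012]
tcp_rot: [179.5, -0.1, 84.6]
wrist_force: [1.0, -1.0, 1.0]
opening: 0.0852
grasp_force: 0.0
```

>>> step_arm:
  targets:
    - [0.5,[-18,-38,0],[0,0,0.05]]
    - [0.5,[-36,-76,0],[0,0,0.1]]
    - [0.5,[-55,-116,0],[0,0,0.11]]
    - [0.5,[-75,-158,0],[0,0,0.11]]
    - [0.5,[-95,-200,0],[0,0,0.11]]
    - [0.5,[-115,-242,0],[0,0,0.11]]
    - [0.5,[-136,-285,0],[0,0,0.11]]
    - [0.5,[-156,-327,0],[0,0,0.11]]

```text
time: 12.85
ee_pos: [0.4776, -0.2506, 0.0946]
tcp_rot: [179.9, 0.0, 90.9]
wrist_force: [1.6, -0.3, 0.7]
opening: 0.0429
grasp_force: 0.0
```

>>> step_arm:
  targets:
    - [0.5,[0,0,0],[0,0,0]]
    - [0.5,[0,0,0],[0,0,0]]

```text
time: 13.05
ee_pos: [0.4783, -0.2499, 0.0945]
tcp_rot: [180.0, 0.0, 90.7]
wrist_force: [0.8, 1.0, -0.2]
opening: 0.0427
grasp_force: 0.0
```

```bash
python3 look.py w5
python3 - <<'E'
from h import *
c=np.load("w5.npz");X=cloud(c,c["d"])
r=(abs(X[...,0]-.475)<.03)&(abs(X[...,1]+.25)<.04)
blobs(r&(X[...,2]>.0165)&(X[...,2]<.03),c,.022,"bat",50)
E
```

```text
13.1 [ 0.47870585 -0.24897621  0.0944169 ] [ 1.79973029e+02 -3.25708854e-03  9.08155098e+01] 0.04262653059625323
bat [309 180  17  57 919] (array([ 477.5, -250.5]), 50.7, 13.4, 1.16)
```

View pics/w5.png

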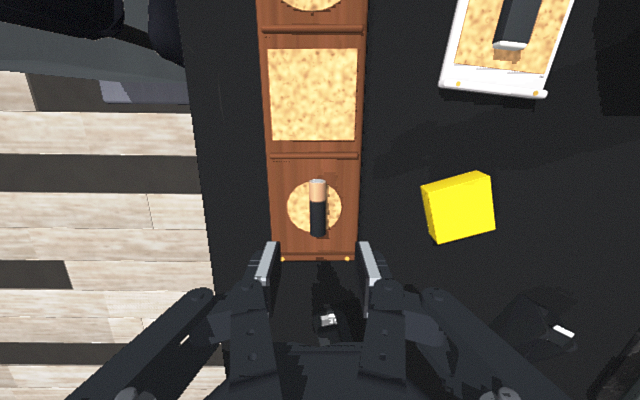

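The battery (318,207) is in line between the fingers. The yellow block (458,207) and the stapler (327,320) are clear.

>>> step_arm:
  targets:
    - [0.5,[-1,0,-35],[0,0,0]]
    - [0.5,[-1,0,-65],[0,0,0]]
    - [0.5,[-1,0,-81],[0,0,0]]
    - [0.5,[-1,0,-81],[0,0,0]]
    - [0.05,[-1,0,-81],[0,0,0]]
    - [0.05,[-1,0,-81],[0,0,0]]
    - [0.05,[-1,0,-81],[0,0,0]]
    - [0.05,[-1,0,-81],[0,0,0]]
  force: 30

```text
time: 13.9
ee_pos: [0.4787, -0.249, 0.0148]
tcp_rot: [179.9, 0.0, 90.9]
wrist_force: [0.7, 2.8, 6.1]
opening: 0.0135
grasp_force: 31.6
```

>>> step_arm:
  targets:
    - [0.05,[0,0,35],[0,0,0]]
    - [0.05,[0,0,75],[0,0,0]]
    - [0.05,[14,35,80],[0,0,-0.03]]
    - [0.05,[30,75,80],[0,0,-0.06]]
    - [0.05,[46,117,80],[0,0,-0.11]]
    - [0.05,[63,160,80],[0,0,-0.11]]
    - [0.05,[80,203,80],[0,0,-0.11]]
    - [0.05,[97,246,80],[0,0,-0.11]]

```text
time: 14.7
ee_pos: [0.5752, -0.0013, 0.0939]
tcp_rot: [179.9, 0.0, 84.5]
wrist_force: [0.9, -0.7, 0.7]
opening: 0.0134
grasp_force: 30.8
```

>>> step_arm:
  targets:
    - [0.05,[17,43,0],[0,0,0]]
    - [0.05,[34,86,0],[0,0,0]]
    - [0.05,[51,129,0],[0,0,0]]
    - [0.05,[66,173,0],[0,0,0]]
    - [0.05,[66,173,0],[0,0,0]]
    - [0.05,[66,173,-40],[0,0,0]]
    - [0.05,[66,173,-65],[0,0,0]]
    - [0.05,[66,173,-65],[0,0,0]]

```text
time: 15.5
ee_pos: [0.6383, 0.1691, 0.0243]
tcp_rot: [-179.7, 0.1, 84.5]
wrist_force: [-0.6, 0.2, -1.0]
opening: 0.0136
grasp_force: 30.8
```

>>> step_arm:
  targets:
    - [0.05,[3,1,-3],[0,0,0]]
    - [0.05,[3,1,-7],[0,0,0]]
    - [0.05,[3,1,-7],[0,0,0]]

```text
time: 15.8
ee_pos: [0.6443, 0.171, 0.0224]
tcp_rot: [179.9, -0.0, 84.5]
wrist_force: [-0.4, -0.7, -0.8]
opening: 0.0129
grasp_force: 30.8
```

>>> step_arm:
  targets:
    - [0.05,[0,0,-5],[0,0,0]]
    - [0.05,[0,0,-5],[0,0,0]]
    - [0.05,[0,0,-5],[0,0,0]]

```text
time: 16.1
ee_pos: [0.6436, 0.171, 0.0164]
tcp_rot: [180.0, 0.0, 84.6]
wrist_force: [-0.3, 0.4, -0.3]
opening: 0.0135
grasp_force: 30.8
```

>>> step_arm:
  targets:
    - [0.05,[0,0,-1.5],[0,0,0]]
    - [0.05,[0,0,-1.5],[0,0,0]]
    - [0.5,[0,0,-1.5],[0,0,0]]
    - [0.5,[0,0,-1.5],[0,0,0]]
    - [0.5,[0,0,-1.5],[0,0,0]]
    - [0.5,[0,0,30],[0,0,0]]
    - [0.5,[0,0,75],[0,0,0]]
    - [0.5,[0,0,110],[0,0,0]]

```text
time: 16.9
ee_pos: [0.6436, 0.171, 0.1285]
tcp_rot: [180.0, -0.0, 84.6]
wrist_force: [0.1, 0.4, 0.5]
opening: 0.043
grasp_force: 0.0
```

>>> step_arm:
  targets:
    - [0.5,[-25,-40,30],[0,0,0]]
    - [0.5,[-50,-80,60],[0,0,0]]
    - [0.5,[-75,-115,90],[0,0,0]]
    - [0.5,[-100,-150,120],[0,0,0]]
    - [0.5,[-120,-190,150],[0,0,0]]
    - [0.5,[-120,-230,170],[0,0,0]]
    - [0.5,[-120,-230,170],[0,0,0]]
    - [0.5,[-120,-230,170],[0,0,0]]

```text
time: 17.7
ee_pos: [0.5237, -0.0605, 0.2976]
tcp_rot: [179.9, 0.0, 84.4]
wrist_force: [0.6, -0.3, -0.9]
opening: 0.0425
grasp_force: 0.0
```

```bash
python3 look.py w6
python3 - <<'E'
from h import *
c=np.load("w6.npz");X=cloud(c,c["d"]);K=c["K"]
u=np.array([np.sin(np.radians(5.5)),np.cos(np.radians(5.5))]);C=np.array([.6298,.032])
D=X[...,:2]-C;y=D@u;x=D@np.array([u[1],-u[0]])
print("pose in rack frame (mm)")
for n,yc,h in(("batt",.138,.014),("notes",.046,.020),("tin",-.046,.026),("eraser",-.138,.012)):
    m=(abs(y-yc)<.043)&(abs(x)<.04)&(X[...,2]>.01+h-.005)&(X[...,2]<.01+h+.006)
    q=np.c_[x[m],y[m]]*1000;print(n,m.sum(),rect(q),"off y",(rect(q)[0][1]-yc*1000).round(1),np.percentile(X[m][:,2],[10,50,90]).round(4))
E
```

```text
17.75 [ 0.5238058  -0.05936143  0.29627165] [ 1.79966270e+02 -1.55965318e-02  8.44637153e+01] 0.04277724792425451
pose in rack frame (mm)Traceback (most recent call last):
  File "<stdin>", line 8, in <module>
    return _quantile_unchecked(
        a, q, axis, out, overwrite_input, method, keepdims, weights)
    return _ureduce(a,
                    func=_quantile_ureduce_func,
    ...<5 lines>...
                    overwrite_input=overwrite_input,
                    method=method)
    r = func(a, **kwargs)
    result = _quantile(arr,
                       quantiles=q,
    ...<2 lines>...
                       out=out,
                       weights=wgt)
    slices_having_nans = np.isnan(arr[-1, ...])
                                  ~~~^^^^^^^^^
IndexError: index -1 is out of bounds for axis 0 with size 0
```

View pics/w6.png

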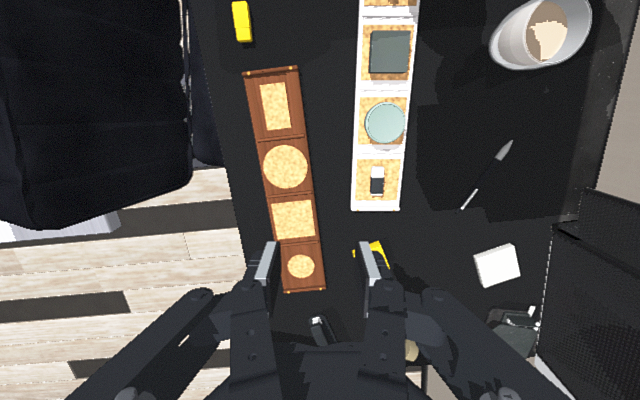

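The notes (390,52), tin (385,122) and eraser (377,182) are placed, but the battery's compartment is out of view at the top. I'll shift left and look again.

>>> step_arm:
  targets:
    - [0.5,[0,35,15],[0,0,0]]
    - [0.5,[0,70,30],[0,0,0]]
    - [0.5,[0,100,40],[0,0,0]]
    - [0.5,[0,100,40],[0,0,0]]
    - [0.5,[0,100,40],[0,0,0]]

```text
time: 18.25
ee_pos: [0.5237, 0.0426, 0.335]
tcp_rot: [-179.9, 0.0, 84.7]
wrist_force: [0.3, -0.2, -0.6]
opening: 0.0426
grasp_force: 0.0
```

```bash
python3 look.py w7
python3 - <<'E'
from h import *
c=np.load("w7.npz");X=cloud(c,c["d"])
u=np.array([np.sin(np.radians(5.5)),np.cos(np.radians(5.5))]);C=np.array([.6298,.032])
D=X[...,:2]-C;y=D@u;x=D@np.array([u[1],-u[0]])
for n,yc,h in(("batt",.138,.014),("notes",.046,.020),("tin",-.046,.026),("eraser",-.138,.012)):
    m=(abs(y-yc)<.043)&(abs(x)<.035)&(X[...,2]>.01+h-.006)&(X[...,2]<.01+h+.006)
    if m.sum()<20: print(n,m.sum());continue
    q=np.c_[x[m],y[m]];r=rect(q);print(n,m.sum(),r,"off y",(r[0][1]-yc*1000).round(1),np.percentile(X[m][:,2],[10,50,90]).round(4))
E
```

```text
18.3 [0.52359011 0.04181071 0.33489258] [-1.79887824e+02  2.54797946e-02  8.46556551e+01] 0.04216491705603089
batt 347 (array([ -0. , 136.1]), 49.4, 14.3, -0.52) off y -1.9 [0.0207 0.0239 0.0256]
notes 1041 (array([ 0.4, 44.5]), 50.5, 49.5, 89.99) off y -1.5 [0.0297 0.031  0.0322]
tin 914 (array([  0.2, -46.1]), 57.2, 55.7, 87.74) off y -0.1 [0.0352 0.0364 0.0375]
eraser 269 (array([  -2.5, -136.8]), 45.8, 19.4, 0.35) off y 1.2 [0.0208 0.0232 0.0244]
```

View pics/w7.png

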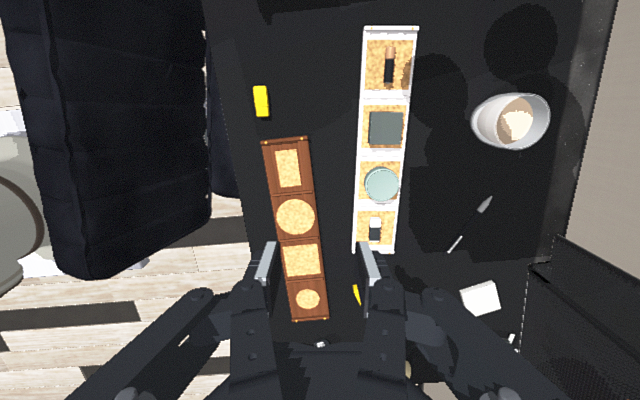

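All four stand flat in the mirrored compartments, all within 3 mm of centre: battery (389,65), notes (386,127), tin (381,184) and eraser (375,229).

```bash
python3 -c "
from workcell import bot
print(bot.job_done())"
```

```text
the job is handed in; nothing more can be done
None
```

The battery, notes, tin and eraser now stand left to right in the new rack, the reverse of the old order, each flat and within about 3 mm of its compartment's centre by the last camera measurement; I handed the job in at about 18 s, and the hand-in gave no verdict.

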